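Take the wide hanging bin off its rail and set it on the counting scale

TASK

Three open stock bins hang nose-down on a sloping picking shelf, each with the nib at its back hooked over the shelf's rear rail. Take the wide bin by the pull tab on its front, raise that low front end until the bin is level while its nib is still hooked behind the rail, then lift the nib up off the rail, keeping the bin about level. Set the bin down gently, bottom down, in the middle of the counting scale's plate and let go, leaving the other bins and the carton where they are.

Things in the scene. Friction and masses are not known exactly. Their poses are not given: they have to be found in the camera images.
- wide_bin: The bin to take: frosted-white open plastic bin, 140 (x) x 105 mm wide (y), 0.25 kg, cartons in its rear half. The only wide one; the order of the three along the shelf varies. Origin: centre of its underside; x points from its front (low end, towards the robot) to its back, z up out of it. Starts 22 degrees nose-down (z leans towards the robot). Front wall 45 mm high, 10 thick; rear wall 66 high.
- wide_bin_tab (a point): Centre of the wide bin's pull tab, 64 mm in front of the bin's origin and 62 mm above its underside; bin's axes. The tab stands in the middle of the front wall: 12 mm thick (x), 40 wide (y), from the 45 mm rim up to 77 mm above the underside. Pinch it front to back (bin's x) with the tool along the bin's own -z.
- wide_bin_nib (a point): Middle of the lower edge of the wide bin's nib, 98 mm behind the bin's origin and 46 mm above its underside; bin's axes. The lip runs 30 mm out from the rear wall's top (underside at 62 mm) and ends in this nib, 4 mm thick, hanging 16 mm below it. While hooked it is behind the rail, its edge 12 to 16 mm below the rail's top.
- rail (a point): Middle of the top edge of the shelf's rear rail, 195 mm above the table: steel strip 6 mm thick, 400 mm long along y, square to the sloping deck. Frame upright, x level from the shelf's front to its back (the bins' heading). Lips rest on it; nibs hang behind it with 2 mm play; rear walls are 18 mm in front of it, so a bin can shift a little back while raised. Bins 125 mm apart, bases on the deck.
- scale: Counting scale, fixed, grey with a bare metal plate 240 x 200 mm (x, y), flat without a rim, its top 64 mm above the table. A lower front part with display (39 mm high) lies on its -x side. Origin: centre of its underside on the table; z up.
- pan (a point): Centre of the scale's plate, on its top face, 64 mm above the table. x along the plate's 240 mm, away from the display.
- narrow_bin_a: Bystander: bin of the same shape, 72 mm wide. Same origin and axes. Leave it hanging.
- narrow_bin_b: Bystander: another like it, 72 mm wide. Leave it hanging.
- carton: Bystander: brown carton with a paper band, 60 x 90 x 45 mm, loose on the table beyond the scale. Origin: centre of its underside.
Mind the look-alikes: they are no part of the job. What is shaped like the wide_bin but black, purple or turquoise is not meant.

How it is judged:
On the way, in this order (a step that is already met when the one before it is completed fails the run):
1. the bin's low front end is raised until the bin is within 10 degrees of level, with its nib still hooked behind the rail (its lower edge below the rail's top) (angle between wide_bin's own z axis and vertical below 0.175 rad and z of wide_bin_nib in the frame of rail below -0.001 m and x of wide_bin_nib in the frame of rail between 0 and 0.04 m), for 0.2 s.
2. the nib is lifted clear above the rail, the bin within 15 degrees of level (z of wide_bin_nib in the frame of rail above 0.008 m and angle between wide_bin's own z axis and vertical below 0.262 rad), for 0.1 s.
At the end, for the whole second after the job is handed in: The wide bin stands bottom down on the scale's plate, level within 4.5 degrees, its centre within 40 mm of the plate's centre (any heading), at rest and released (horizontal distance between wide_bin and pan below 0.04 m and z of wide_bin in the frame of pan between -0.006 and 0.006 m and angle between wide_bin's own z axis and vertical below 0.08 rad and linear speed of wide_bin below 0.02 m/s and contact force between wide_bin and scale above 0.5 N); the robot touches nothing.
It fails at once if another bin is moved more than 20 mm (distance of any of narrow_bin_a, narrow_bin_b from where it was at the start of the episode above 0.02 m).
It fails at once if the carton is moved more than 20 mm (distance of carton from where it was at the start of the episode above 0.02 m).
It fails at once if the wide bin is tipped more than 35 degrees (angle between wide_bin's own z axis and vertical above 0.61 rad).
It fails at once if the bin is dropped or slammed on the scale (more than 60 N) (contact force between wide_bin and scale above 60 N).
It also fails if it takes over 46 s, if anything falls off the work surface, if the arm or the gripper's body presses on something with over 40 N, if the wrist force passes 120 N, or if a joint passes its speed limit or range.

ROBOT

A 6-joint arm with a two-finger parallel gripper is mounted at the origin on the work surface. World frame = base frame: x ahead of the robot, y to its left, z up, the work surface at z = 0. Lengths are in m, angles in rad, forces in N, time in s.
With the tool pointing down it reaches from about 0.35 to 0.775 m from the base axis. Payload 5.5 kg.
Tool frame: the origin (TCP) lies between the finger pads; the fingertips stand 19 mm ahead of it and the grasp point (between the pads) is the TCP; z points along the fingers, y is the line along which they close (so a half turn about z gives the same grasp; the last joint's range is limited). The gripper opens to 85 mm and grips with 20 to 120 N. Pads are 22 mm wide; open, the fingers measure 114 mm over their backs; the gripper's body (76 mm by 85 mm) begins 54 mm behind the grasp point. The pads swing forward as they close: fully open they stand 13 mm farther back than shut.
Start: joints at [-1.296, 0.313, 0.046, 1.304, 0, 1.431], TCP at [0.232, -0.526, 0.25] pointing down, gripper open.
Joint ranges: [-2.76, 2.76], [-0.86, 1.69], [-1.03, 1.26], [-2.2, 2.34], [-1.47, 1.5], [-3.14, 3.14]. Speed limits (rad/s): [2.57, 2.57, 3.14, 3.14, 3.14, 3.14].

INTERFACE

Orientations are given as a unit quaternion [w, x, y, z].
In Python, from workcell import env gives the robot as it stands.
- The arm moves only by the tool carry_out, never from a script. Its argument "increments" is a list that holds one entry, the list of rows, each a list of 6 numbers: the shift along the tool's x, y, z each as a share of 50 cm, from -1 to 1, then the turn, a rotation vector about the tool's x, y, z each as a share of 2 pi rad, from -1 to 1. In form: [[[x, y, z, ax, ay, az], ...]]. A call has 1 to 5 rows; each row is the pose to reach, as a shift and turn from the pose commanded when the call began, along the tool's axes at that moment, turning the shorter way round; what a row does not reach only later rows make up. A row lasts 1/8 s, in which the tool goes at most 62.5 mm and 10.7 degrees, less where a joint would pass 70% of its speed; a pose out of reach is approached as far as the arm can. A call with a number of a shift or a turn outside -1 to 1 is refused whole. A call with a gripper value outside its range is refused whole. "jaw" is the closure, from 0 (fully open) to 1 (shut), set as the call begins (left out, the last holds). The fingers move at their own pace and stop on an object; "squeeze" is the grip in N (left out, the last holds). Time passes only in rows, so rows that repeat a pose let the fingers close. It gives the time, the measured TCP pose, the force, the opening and the grip force at its end, in the units of the state.
- env.get_state(): the state, without advancing time (a new reading comes with each control period).
- env.read_camera(name): name is "scene" or "side" or "wrist"; returns a dict with "frame" (420x560x3 uint8, blue, green, red), "z_map" (420x560 float32, m along the optical axis (not along the pixel's ray), 0 where there is no reading), "intrinsics" (3x3 intrinsics, pixels), "R" (3x3) and "t" (3): a world point X has camera coordinates R X + t; the wrist camera has in their place "T_tool_cam" (4x4, takes a point from camera to tool coordinates, whose origin is the TCP and whose axes are the flange's). Camera axes: x right, y down, z forward; pixel columns grow to the right and rows downward; lengths in m; the calibration is good to about 2 mm. A picture is of the moment at which its call begins: read the wrist's pose just before it.
- env.hand_in(): hands the job in; it is judged then, once.
Trained networks look in the newest picture that a camera, given by its name, has taken for a name from the list of things; names that differ only in an ending like _2 or _b are one class to them, and where a whole thing is asked for, a point or a joint stands for the part that bears it (a point fixed in the world has none). Each returns a list of dicts, best first, with "score" (0 to 1); they miss things now and then, are a little off and sometimes report something else, mostly with a low value. They report only what shows in the picture. A call takes as long as a camera call. They do not tell look-alikes from the thing itself.
- env.find_in(camera, name): "position" ([x, y, z] in m, in world coordinates, good to about 4 mm: the middle of the surface that is visible of it).
The state is a dict: "clock": time; "joint_pos": joint angles; "qvel": joint speeds; "tau": joint torques, N m; "tcp_pos": TCP position; "orientation": TCP orientation; "wrist_force": force on the tool from outside, world axes, zero at the start; "ft_torque": the same for the moment, N m; "finger_gap": finger opening in m; "grip_force": force on a finger pad.
Only numpy, scipy, OpenCV 4.12 (cv2) and the standard library are available. Lean on these libraries where they do the work, as an engineer would, in place of code of your own. Each camera call takes 0.05 s, during which the arm holds its last target. There are 200 camera calls.

## Working session

There is one attempt and no reset: what is moved stays moved. The work goes in short steps, Python scripts to look and compute and a tool call to move; the robot and the scene stay as the last step left them, time stands still between calls to the robot, and variables do not carry over. Pictures are saved under pics/ and viewed, at most 10 in all, crops included, and the job is handed in when it is done.

Besides the shell and the picture viewer there is one more tool, called after "Request:" as name(argument=value, ...) on one line, values as JSON. carry_out: Moves the arm, as the interface text tells. Its arguments: {"type":"object","properties":{"increments":{"type":"array","items":{"type":"array","items":{"type":"array","items":{"type":"number","minimum":-1,"maximum":1}}}},"jaw":{"type":"number"},"squeeze":{"type":"number"}},"required":["increments"]}

```bash
mkdir -p pics; ls
cat > h.py <<'E'
import numpy as np, cv2
from workcell import env
from scipy.spatial.transform import Rotation as Ro
def cloud(c):
    z=c["z_map"];K=np.array(c["intrinsics"]);v,u=np.mgrid[:z.shape[0],:z.shape[1]]
    P=np.stack([(u-K[0,2])/K[0,0]*z,(v-K[1,2])/K[1,1]*z,z],-1)
    return (P-np.array(c["t"]))@np.array(c["R"])
def toolR(s):
    w,x,y,z=s["orientation"]; return Ro.from_quat([x,y,z,w])
E
python3 - <<'E'
from h import *
s=env.get_state();print({k:np.round(v,3) for k,v in s.items()})
for n in ["scene","side"]:
    c=env.read_camera(n);cv2.imwrite(f"pics/{n}0.png",c["frame"]);np.savez(f"{n}0.npz",**c)
    for o in ["wide_bin","wide_bin_tab","narrow_bin_a","scale","rail","pan","carton"]:
        try: print(n,o,[(np.round(d["position"],3),round(d["score"],2)) for d in env.find_in(n,o)])
        except Exception as e: print(o,e)
E
```

```text
pics
{'clock': np.float64(0.0), 'joint_pos': array([-1.296,  0.314,  0.045,  1.304,  0.   ,  1.431]), 'qvel': array([ 0.001, -0.   , -0.   , -0.001, -0.   , -0.   ]), 'tau': array([ 2.0000e-03, -4.8062e+01,  2.9854e+01,  1.9000e-02, -0.0000e+00,
        0.0000e+00]), 'tcp_pos': array([ 0.232, -0.526,  0.249]), 'orientation': array([-0.001,  0.979,  0.206, -0.   ]), 'wrist_force': array([-0.499, -0.154,  0.336]), 'ft_torque': array([ 0.012,  0.008, -0.028]), 'grip_force': np.float64(0.0), 'finger_gap': np.float64(0.086)}
scene wide_bin [(array([0.237, 0.441, 0.038]), 0.94), (array([0.835, 0.132, 0.038]), 0.69), (array([0.544, 0.269, 0.151]), 0.61), (array([0.318, 0.156, 0.04 ]), 0.61)]
scene wide_bin_tab [(array([0.32 , 0.159, 0.036]), 0.7), (array([0.547, 0.266, 0.145]), 0.64), (array([0.232, 0.439, 0.035]), 0.61), (array([0.838, 0.134, 0.038]), 0.58)]
scene narrow_bin_a [(array([0.583, 0.02 , 0.144]), 0.86), (array([0.569, 0.142, 0.151]), 0.62)]
scene scale [(array([ 0.446, -0.291,  0.065]), 0.82)]
scene rail [(array([0.634, 0.042, 0.144]), 0.94)]
scene pan [(array([ 0.449, -0.297,  0.064]), 0.64)]
scene carton [(array([ 0.708, -0.25 ,  0.051]), 0.87)]
side wide_bin [(array([0.315, 0.163, 0.036]), 0.92), (array([0.829, 0.144, 0.042]), 0.84), (array([0.547, 0.275, 0.15 ]), 0.71), (array([0.255, 0.409, 0.04 ]), 0.57), (array([ 0.441, -0.233,  0.062]), 0.41)]
side wide_bin_tab [(array([0.834, 0.141, 0.039]), 0.97), (array([0.312, 0.159, 0.037]), 0.91), (array([0.262, 0.407, 0.036]), 0.86), (array([0.551, 0.277, 0.148]), 0.64)]
side narrow_bin_a [(array([0.562, 0.147, 0.15 ]), 0.97), (array([0.583, 0.033, 0.145]), 0.6)]
side scale [(array([ 0.441, -0.233,  0.061]), 0.69)]
side rail [(array([0.533, 0.324, 0.08 ]), 0.86)]
side pan [(array([ 0.44 , -0.234,  0.058]), 0.69), (array([0.552, 0.276, 0.146]), 0.52)]
side carton []
```

View pics/scene0.png

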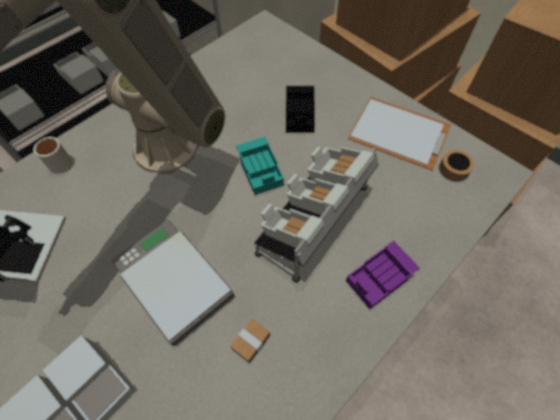

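View pics/side0.png

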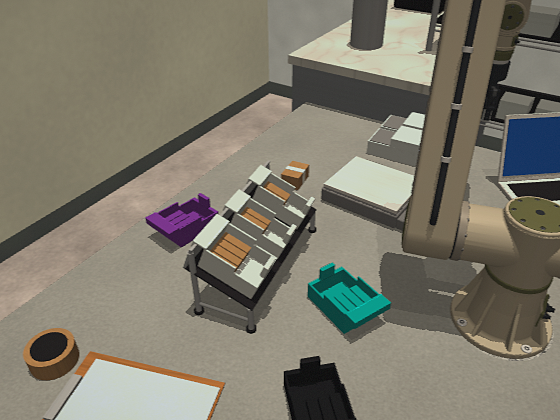

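The scene view shows three white bins on the shelf (around px (290,225), (315,195), (343,163)). The last one, at world ≈(0.545,0.27), is the wide bin. The scale is at (175,285) and the carton at (250,340). The side view agrees: the wide bin is the nearest one, at (240,260).

```bash
cat > m.py <<'E'
from h import *
A=[]
for n in ["scene","side"]:
    c=dict(np.load(n+"0.npz"));P=cloud(c);ok=c["z_map"]>0;A.append((P[ok],c["frame"][ok]))
P=np.vstack([a[0] for a in A]);C=np.vstack([a[1] for a in A]);src=np.repeat([0,1],[len(a[0]) for a in A])
# scale plate
for k in (0,1):
    m=(abs(P[:,2]-.064)<.006)&(abs(P[:,0]-.445)<.25)&(abs(P[:,1]+.27)<.2)&(src==k)
    q=P[m];print("plate",cv2.minAreaRect(q[:,:2].astype(np.float32)),np.median(q[:,2]),len(q))
m=(P[:,0]>.4)&(P[:,0]<.8)&(P[:,1]>-.1)&(P[:,1]<.42)&(P[:,2]>.1)&(P[:,2]<.3)
P,C,src=P[m],C[m],src[m]; np.savez("sh.npz",P=P,C=C,src=src)
for k in (0,1):
    q=P[src==k]
    im=np.zeros((560,400,3),np.uint8)
    o=np.argsort(q[:,2]); i=((q[o,0]-.4)*1000).astype(int);j=((.42-q[o,1])*1000).astype(int)
    h=np.clip((q[o,2]-.1)/.14*255,0,255).astype(np.uint8)
    col=cv2.applyColorMap(h[:,None],cv2.COLORMAP_JET)[:,0]
    for a,b,cc in zip(i,j,col): cv2.circle(im,(int(a),int(b)),1,tuple(map(int,cc)),-1)
    ims=im if k==0 else np.hstack([ims,im])
cv2.imwrite("pics/top.png",ims)
# plate normal fit of deck/lips for yaw: highest ridge
E
python3 m.py
```

```text
plate ((0.44720908999443054, -0.2917031943798065), (0.19994936883449554, 0.24419783055782318), 86.40169525146484) 0.06522667954769176 6112
plate ((0.44546717405319214, -0.28901469707489014), (0.2065519243478775, 0.2411625236272812), 86.06718444824219) 0.06373232422227487 2895
```

View pics/top.png

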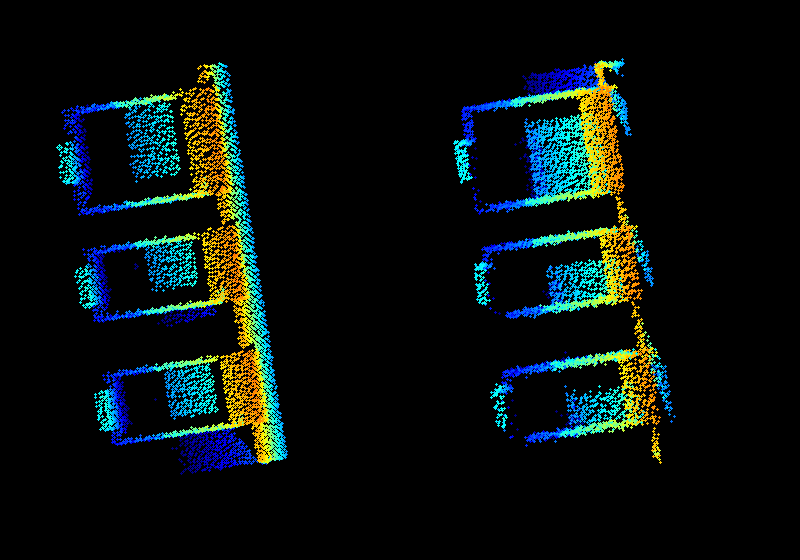

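The top map (left: scene, right: side) confirms the wide bin is the top one, with its tab near px (68,162), i.e. world ≈(0.466,0.258). The narrow bins are at rows 270 and 395. Next I fit the bin's pose.

```bash
cat > fit.py <<'E'
from h import *
from scipy.optimize import least_squares
d=np.load("sh.npz");P=d["P"];src=d["src"]
B=np.array([[-.070,-.0525,0,-.060,.0525,.045],[-.070,-.02,.045,-.058,.02,.077],[.066,-.0525,.0,.1,.0525,.066]])
B[2,2]=.062; B=np.vstack([B,[.066,-.0525,0,.070,.0525,.066],[.096,-.0525,.046,.1,.0525,.066]])
def Rb(yaw,p): return Ro.from_euler("ZY",[yaw,-p])
def sdf(q):
    out=[]
    for b in B:
        c=(b[:3]+b[3:])/2;h=(b[3:]-b[:3])/2;e=abs(q-c)-h
        out.append(np.linalg.norm(np.maximum(e,0),axis=1)+np.minimum(e.max(1),0))
    return np.min(out,0)
p=np.r_[0,0,0,np.radians(8.7),np.radians(22)]
p[:3]=np.array([.466,.258,.147])-Rb(p[3],p[4]).apply([-.064,0,.062])
loc=lambda p,P:Rb(p[3],p[4]).inv().apply(P-p[:3])
for ks in ((0,1),(0,),(1,)):
    x=p.copy()
    for it in range(4):
        q=loc(x,P);m=(abs(q[:,1])<.06)&np.isin(src,ks)&(abs(sdf(q))<.012)&((q[:,0]<-.05)|(q[:,0]>.072))&(q[:,2]>.03)
        r=least_squares(lambda x:sdf(loc(x,P[m])),x,loss="soft_l1",f_scale=.002);x=r.x
    print(ks,m.sum(),np.round(x[:3],4),np.degrees(x[3:]),"rms",np.sqrt(np.mean(sdf(loc(x,P[m]))**2)))
    print(" tab",x[:3]+Rb(*x[3:]).apply([-.064,0,.062])," nib",x[:3]+Rb(*x[3:]).apply([.098,0,.046]))
    if len(ks)==2: np.save("bin.npy",x)
E
cat > mv.py <<'E'
from h import *
# tool orientation for bin yaw, pitch: y=bin x, z=-bin z, x = y cross z
def tool(yaw,p,flip=1):
    M=Ro.from_euler("ZY",[yaw,-p]).as_matrix();y=flip*M[:,0];z=-M[:,2];return Ro.from_matrix(np.c_[np.cross(y,z),y,z])
def rows(targets):
    s=env.get_state();R0=toolR(s);p0=np.array(s["tcp_pos"])
    print("now",np.round(p0,4),np.round(s["joint_pos"],2),"t",s["clock"],"F",np.round(s["wrist_force"],1),s["finger_gap"],s["grip_force"])
    for p,R in targets:
        print(np.round(np.r_[R0.inv().apply(np.array(p)-p0)/.5,(R0.inv()*R).as_rotvec()/(2*np.pi)],4).tolist())
E
python3 fit.py
python3 - <<'E'
from mv import *
x=np.load("bin.npy")
T=tool(x[3],x[4]);t=x[:3]+Ro.from_euler("ZY",[x[3],-x[4]]).apply([-.064,0,.062])
rows([([.40,-.15,.33],tool(x[3],0)),(t-T.as_matrix()[:,2]*.08,T)])
E
```

```text
(0, 1) 1460 [0.5502 0.2703 0.1059] [ 8.47986678 21.76908502] rms 0.002461231964586535
 tab [0.46871363 0.25811293 0.13969376]  nib [0.62338504 0.28117317 0.18491521]
(0,) 703 [0.5502 0.2688 0.1061] [ 8.10917567 21.62774673] rms 0.002499704260287232
 tab [0.4687044  0.25715077 0.14010911]  nib [0.62363173 0.27922551 0.18494465]
(1,) 764 [0.5503 0.2731 0.107 ] [10.37363239 22.78661493] rms 0.0023561429544994325
 tab [0.46865575 0.25810925 0.13935517]  nib [0.62166644 0.28611918 0.18734655]
now [ 0.2317 -0.5263  0.2503] [-1.3   0.31  0.05  1.3   0.    1.43] t 0.8 F [ 0.3 -0.1  0.7] 0.08545039112890881 0.0
[0.6113, -0.5531, -0.1594, 0.0, 0.0, -0.2075]
[1.0088, -1.2604, 0.0725, -0.0516, 0.0394, -0.2049]
```

Request:
carry_out(increments=[[[0.61,-0.55,-0.16,0,0,-0.21],[0.61,-0.55,-0.16,0,0,-0.21],[0.61,-0.55,-0.16,0,0,-0.21],[0.61,-0.55,-0.16,0,0,-0.21],[0.61,-0.55,-0.16,0,0,-0.21]]], jaw=0.4, squeeze=60)

```text
clock: 1.42
tcp_pos: [0.3579, -0.2447, 0.3107]
orientation: [0.001, 0.778, 0.628, 0.0]
wrist_force: [1.8, 0.3, -0.1]
finger_gap: 0.0512
grip_force: 0.0
```

```bash
cat > pre.py <<'E'
from mv import *
import sys
x=np.load("bin.npy")
T=tool(x[3],x[4]);t=x[:3]+Ro.from_euler("ZY",[x[3],-x[4]]).apply([-.064,0,.062])
rows([([.42,.1,.31],tool(x[3],x[4]/2)),(t-T.as_matrix()[:,2]*.08,T),(t,T)])
E
python3 pre.py
```

```text
now [ 0.3579 -0.2447  0.3107] [-0.79  0.02 -0.16  1.39  0.    1.  ] t 1.425 F [ 1.8  0.3 -0.1] 0.05123182676062859 0.0
[0.7002, -0.0243, 0.001, -0.0298, 0.0056, -0.0573]
[1.009, -0.0516, 0.1928, -0.0597, 0.011, -0.0567]
[1.03, 0.0037, 0.3415, -0.0597, 0.011, -0.0567]
```

Request:
carry_out(increments=[[[0.7,-0.024,0,-0.03,0.0055,-0.057],[0.7,-0.024,0,-0.03,0.0055,-0.057],[0.7,-0.024,0,-0.03,0.0055,-0.057],[0.7,-0.024,0,-0.03,0.0055,-0.057],[0.7,-0.024,0,-0.03,0.0055,-0.057]]])

```text
clock: 2.05
tcp_pos: [0.4146, 0.0626, 0.3108]
orientation: [0.063, 0.653, 0.751, 0.073]
wrist_force: [1.4, -0.8, 0.5]
finger_gap: 0.0509
grip_force: 0.0
```

```bash
python3 pre.py
```

```text
now [0.4146 0.0626 0.3108] [-0.07 -0.16 -0.34  1.2   0.04  1.37] t 2.05 F [ 1.4 -0.8  0.5] 0.050941941568568745 0.0
[0.0726, 0.0204, 0.0055, 0.0005, 0.0003, -0.0012]
[0.3717, 0.0634, 0.2094, -0.0298, 0.0004, -0.0012]
[0.3722, 0.0931, 0.3666, -0.0298, 0.0004, -0.0012]
```

Request:
carry_out(increments=[[[0.37,0.063,0.21,-0.03,0.0005,-0.001],[0.37,0.063,0.21,-0.03,0.0005,-0.001],[0.37,0.063,0.21,-0.03,0.0005,-0.001],[0.37,0.063,0.21,-0.03,0.0005,-0.001],[0.37,0.063,0.21,-0.03,0.0005,-0.001]]])

```text
clock: 2.68
tcp_pos: [0.4379, 0.2524, 0.2115]
orientation: [0.122, 0.64, 0.745, 0.142]
wrist_force: [-0.1, -0.5, -0.2]
finger_gap: 0.0513
grip_force: 0.0
```

```bash
python3 - <<'E'
from h import *
s=env.get_state();c=env.read_camera("wrist");cv2.imwrite("pics/wr.png",c["frame"])
z=c["z_map"];K=np.array(c["intrinsics"]);v,u=np.mgrid[:420,:560]
P=np.stack([(u-K[0,2])/K[0,0]*z,(v-K[1,2])/K[1,1]*z,z],-1)[z>0]
T=np.array(c["T_tool_cam"]);P=P@T[:3,:3].T+T[:3,3]
P=toolR(s).apply(P)+s["tcp_pos"];
import os
x=np.load("bin.npy");q=Ro.from_euler("ZY",[x[3],-x[4]]).inv().apply(P-x[:3])
m=(abs(q[:,0]+.064)<.02)&(abs(q[:,1])<.035)&(q[:,2]>.055)&(q[:,2]<.09)
t=q[m];print(m.sum(),np.percentile(t,[2,10,50,90,98],axis=0) if m.any() else "")
np.savez("wr.npz",P=P)
E
python3 pre.py
```

```text
1614 [[-0.06679374 -0.0169549   0.05816466]
 [-0.06569651 -0.01289322  0.06955617]
 [-0.06114517  0.00554794  0.07414269]
 [-0.05638763  0.02098533  0.07500522]
 [-0.05535181  0.02148087  0.07550866]]
now [0.4384 0.2514 0.2124] [ 0.42 -0.07 -0.56  0.71 -0.1   1.82] t 2.725 F [0.5 0.1 0.4] 0.05129177028935942 0.0
[-0.2938, -0.0037, -0.2117, 0.0299, -0.0002, 0.0002]
[0.0043, 0.0036, -0.002, -0.0004, -0.0002, 0.0002]
[0.0041, 0.004, 0.158, -0.0004, -0.0002, 0.0002]
```

View pics/wr.png

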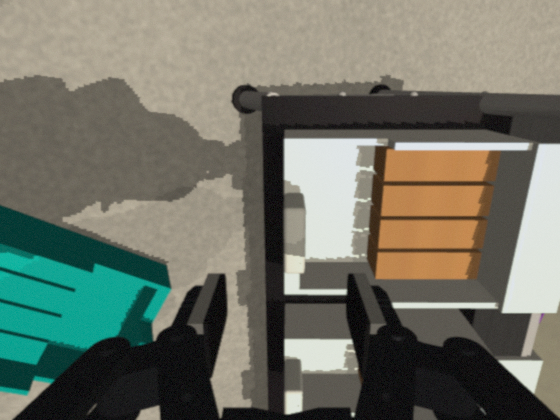

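The wrist view shows the tab at about px (295,232), between the fingers. It sits about 2 mm further back and 1.5 mm lower than the fit, so I go in with that correction and close.

Request:
carry_out(increments=[[[0.006,0.008,0.08,0,0,0],[0.006,0.008,0.13,0,0,0],[0.006,0.008,0.16,0,0,0],[0.006,0.008,0.16,0,0,0],[0.006,0.008,0.16,0,0,0]]])

```text
clock: 3.35
tcp_pos: [0.4722, 0.2584, 0.1414]
orientation: [0.123, 0.642, 0.743, 0.144]
wrist_force: [-0.3, -0.8, -0.4]
finger_gap: 0.051
grip_force: 0.0
```

Request:
carry_out(increments=[[[0,0,0,0,0,0],[0,0,0,0,0,0],[0,0,0,0,0,0],[0,0,0,0,0,0],[0,0,0,0,0,0]]], jaw=1, squeeze=70)

```text
clock: 3.98
tcp_pos: [0.4717, 0.2592, 0.141]
orientation: [0.123, 0.641, 0.744, 0.144]
wrist_force: [-4.1, -1.3, 6.8]
finger_gap: 0.0114
grip_force: 69.3
```

```bash
cat > lift.py <<'E'
from mv import *
s=env.get_state();T=toolR(s);M=T.as_matrix();bx,bz=M[:,1],-M[:,2]
pit=np.arctan2(bx[2],np.hypot(*bx[:2]));yaw=np.arctan2(bx[1],bx[0]);print(np.degrees([pit,yaw]))
v=np.array([.162,0,-.0165]);nib0=np.array(s["tcp_pos"])+Ro.from_euler("ZY",[yaw,-pit]).apply(v)
h=np.array([np.cos(yaw),np.sin(yaw),0]);print("nib",nib0)
tg=[]
for f in (.2,.4,.6,.8,1):
    p=pit*(1-f);n=nib0+h*.003*f+[0,0,.005*min(1,1.5*f)]
    tg.append((n-Ro.from_euler("ZY",[yaw,-p]).apply(v),tool(yaw,p)))
rows(tg)
E
python3 lift.py
```

```text
[21.78618984  8.44498838]
nib [0.62650628 0.28218612 0.18578575]
now [0.4717 0.2592 0.141 ] [ 0.4   0.06 -0.63  0.51 -0.09  1.81] t 3.975 F [-4.1 -1.3  6.8] 0.011408674973530425 69.28155899047852
[0.0, 0.0057, -0.0269, 0.0121, -0.0003, 0.0]
[0.0001, 0.0132, -0.0534, 0.0242, -0.0003, 0.0]
[0.0001, 0.0225, -0.0794, 0.0363, -0.0002, 0.0]
[0.0002, 0.0329, -0.103, 0.0484, -0.0002, 0.0]
[0.0002, 0.0447, -0.125, 0.0605, -0.0002, 0.0]
```

Request:
carry_out(increments=[[[0,0.0055,-0.027,0.012,0,0],[0,0.013,-0.053,0.024,0,0],[0,0.0225,-0.079,0.036,0,0],[0,0.033,-0.103,0.048,0,0],[0,0.0445,-0.125,0.06,0,0]]])

```text
clock: 4.6
tcp_pos: [0.4688, 0.2586, 0.2067]
orientation: [-0.001, 0.653, 0.757, 0.0]
wrist_force: [0.0, 0.1, -2.1]
finger_gap: 0.0113
grip_force: 68.4
```

Request:
carry_out(increments=[[[0,0,0,0,0,0],[0,0,0,0,0,0],[0,0,0,0,0,0]]])

```text
clock: 4.97
tcp_pos: [0.468, 0.2584, 0.2057]
orientation: [0.0, 0.653, 0.757, 0.001]
wrist_force: [-0.1, -0.1, -2.2]
finger_gap: 0.011
grip_force: 68.7
```

Run:
```python
from mv import *
s=env.get_state();M=toolR(s).as_matrix();print("tool pitch",np.degrees(np.arcsin(M[2,1])))
bx=M[:,1];yaw=np.arctan2(bx[1],bx[0]);h=np.array([np.cos(yaw),np.sin(yaw)])
tcp=np.array(s["tcp_pos"]);l=np.array([-h[1],h[0]])
ims=[]
for n in ["scene","side"]:
    c=env.read_camera(n);P=cloud(c);ok=c["z_map"]>0
    d=P[...,:2]-tcp[:2];X=d@h;Y=d@l;Z=P[...,2]
    m=ok&(X>.13)&(X<.165)&(abs(Y)<.045)&(Z>.18)&(Z<.26)   # lip
    a=np.c_[X[m],Y[m],np.ones(m.sum())];k,*_=np.linalg.lstsq(a,Z[m],rcond=None)
    print(n,m.sum(),"lip z med",np.median(Z[m]),"slopes deg",np.degrees(k[:2]),"res",np.std(a@k-Z[m]), "tcp z",tcp[2])
    # side rim points for pitch
    m=ok&(X>-.0)&(X<.12)&(abs(abs(Y)-.051)<.003)&(Z>.13)&(Z<.26)
    print("rim",m.sum(),[(x0,round(float(np.percentile(Z[m&(abs(X-x0)<.01)],90)),4)) for x0 in (.02,.05,.08,.11) if (m&(abs(X-x0)<.01)).sum()>5])
    f=c["frame"]; ims.append(cv2.resize(f[130:300,230:400] if n=="scene" else f[150:330,150:330],(400,400),interpolation=cv2.INTER_CUBIC))
cv2.imwrite("pics/lv.png",np.hstack(ims))
rows([(tcp+[0,0,.1],toolR(s))])
```

```text
tool pitch 0.08535372213586785
scene 352 lip z med 0.20848715782934915 slopes deg [-8.6460691   1.59067639] res 0.004885262512872203 tcp z 0.20568758405860182
rim 593 [(0.02, 0.1866), (0.05, 0.1958), (0.08, 0.2031), (0.11, 0.2032)]
side 369 lip z med 0.20795684351871202 slopes deg [-2.24997203 -2.06016751] res 0.003699151107583273 tcp z 0.20568758405860182
rim 1116 [(0.02, 0.186), (0.05, 0.1933), (0.08, 0.1993), (0.11, 0.2014)]
now [0.4683 0.2585 0.2061] [ 0.35  0.25 -0.15  1.17  0.    1.78] t 5.075 F [-0.6 -0.  -1.7] 0.01062283923999463 68.66836309432983
[0.0002, -0.0001, -0.1992, 0.0001, -0.0, 0.0]
```

View pics/lv.png

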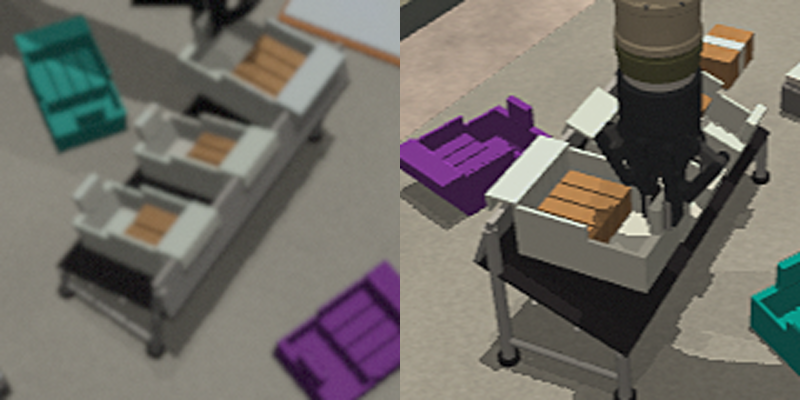

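The crops show the wide bin level, gripped by its tab, with the nib still behind the rail. The lip top is at about 0.208, so the nib is about 7 mm below the rail top. I lift it straight up.

Request:
carry_out(increments=[[[0,0,-0.04,0,0,0],[0,0,-0.08,0,0,0],[0,0,-0.13,0,0,0],[0,0,-0.2,0,0,0],[0,0,-0.25,0,0,0]]])

```text
clock: 5.7
tcp_pos: [0.4687, 0.2584, 0.3329]
orientation: [0.001, 0.653, 0.757, 0.002]
wrist_force: [0.4, -0.1, -2.0]
finger_gap: 0.0109
grip_force: 68.8
```

```bash
cat > go.py <<'E'
from mv import *
s=env.get_state();T=toolR(s);y=T.as_matrix()[:,1];yaw=np.arctan2(y[1],y[0])
L=tool(yaw,0);pan=np.array([.446,-.290]);h=np.array([np.cos(yaw),np.sin(yaw)])
g=pan-.064*h;print("goal",g,np.degrees(yaw))
rows([(np.r_[.40,.0,.33],L),(np.r_[g,.22],L),(np.r_[g,.145],L),(np.r_[g,.127],L)])
E
python3 go.py
```

```text
goal [ 0.38269897 -0.29943289] 8.475640205392745
now [0.4687 0.2584 0.3329] [0.35 0.22 0.13 1.47 0.   1.78] t 5.7 F [ 0.4 -0.1 -2. ] 0.01091324074873505 68.7559175491333
[-0.4909, -0.2121, 0.0042, 0.0006, -0.0003, 0.0]
[-1.0785, -0.3354, 0.2228, 0.0006, -0.0003, 0.0]
[-1.0788, -0.336, 0.3728, 0.0006, -0.0003, 0.0]
[-1.0789, -0.3361, 0.4088, 0.0006, -0.0003, 0.0]
```

Request:
carry_out(increments=[[[-0.05,-0.02,0,0,0,0],[-0.13,-0.06,0,0,0,0],[-0.23,-0.1,0,0,0,0],[-0.33,-0.15,0,0,0,0],[-0.43,-0.19,0,0,0,0]]])

```text
clock: 6.32
tcp_pos: [0.4053, 0.0305, 0.3309]
orientation: [0.001, 0.653, 0.758, 0.001]
wrist_force: [0.7, -1.0, -2.5]
finger_gap: 0.0112
grip_force: 68.7
```

Request:
carry_out(increments=[[[-0.1,-0.025,0,0,0,0],[-0.2,-0.05,0,0,0,0],[-0.3,-0.08,0,0,0,0],[-0.4,-0.1,0.03,0,0,0],[-0.5,-0.12,0.06,0,0,0]]])

```text
clock: 6.95
tcp_pos: [0.3835, -0.2259, 0.3004]
orientation: [0.001, 0.653, 0.757, 0.001]
wrist_force: [0.2, 0.1, -0.5]
finger_gap: 0.0112
grip_force: 68.7
```

```bash
python3 go.py
```

```text
goal [ 0.38269488 -0.29940539] 8.450748610137522
now [ 0.3835 -0.2259  0.3004] [-0.71  0.05 -0.16  1.36  0.    0.71] t 6.95 F [ 0.2  0.1 -0.5] 0.011150694542505913 68.71359586715698
[0.4421, 0.0992, -0.059, 0.0005, 0.0, -0.0]
[-0.1451, -0.0238, 0.1606, 0.0005, 0.0, -0.0]
[-0.1451, -0.0243, 0.3106, 0.0005, 0.0, -0.0]
[-0.1451, -0.0244, 0.3466, 0.0005, 0.0, -0.0]
```

Request:
carry_out(increments=[[[-0.08,-0.012,0.06,0,0,0],[-0.145,-0.024,0.14,0,0,0],[-0.145,-0.024,0.22,0,0,0],[-0.145,-0.024,0.28,0,0,0],[-0.145,-0.024,0.3,0,0,0]]])

```text
clock: 7.58
tcp_pos: [0.3819, -0.2964, 0.1485]
orientation: [-0.002, 0.653, 0.757, 0.001]
wrist_force: [-0.2, 0.3, -1.4]
finger_gap: 0.0111
grip_force: 68.7
```

Request:
carry_out(increments=[[[0,0,0,0,0,0],[0,0,0,0,0,0]]])

```text
clock: 7.82
tcp_pos: [0.3839, -0.2982, 0.1518]
orientation: [0.002, 0.653, 0.757, 0.001]
wrist_force: [-0.0, 0.1, -1.1]
finger_gap: 0.011
grip_force: 68.7
```

```bash
python3 go.py
python3 - <<'E'
from h import *
s=env.get_state();M=toolR(s).as_matrix();h=M[:2,1]/np.linalg.norm(M[:2,1]);l=np.array([-h[1],h[0]]);tcp=s["tcp_pos"]
for n in ["scene","side"]:
    c=env.read_camera(n);P=cloud(c);ok=c["z_map"]>0;d=P[...,:2]-tcp[:2];X=d@h;Y=d@l;Z=P[...,2]
    m=ok&(X>.137)&(X<.162)&(abs(Y)<.045)&(Z>.11)&(Z<.2)
    a=np.c_[X[m],Y[m],np.ones(m.sum())];k,*_=np.linalg.lstsq(a,Z[m],rcond=None)
    print(n,m.sum(),"lip z",np.median(Z[m]),np.degrees(k[:2]),np.std(a@k-Z[m]),"bottom rear",np.median(Z[m])-.066)
E
```

```text
goal [ 0.38270004 -0.29944009] 8.482154988301836
now [ 0.3839 -0.2982  0.1518] [-0.83  0.2  -0.36  1.01  0.    0.6 ] t 7.825 F [-0.   0.1 -1.1] 0.01103314739484551 68.69769215583801
[0.5848, 0.121, -0.3565, 0.0006, 0.0001, -0.0]
[-0.0022, -0.0023, -0.1365, 0.0006, 0.0001, -0.0]
[-0.0021, -0.0029, 0.0135, 0.0006, 0.0001, -0.0]
[-0.0021, -0.003, 0.0495, 0.0006, 0.0001, -0.0]
scene 377 lip z 0.15513880451151857 [-9.6301711  -0.27900622] 0.003730860595658123 bottom rear 0.08913880451151857
side 123 lip z 0.15411422772052927 [-3.29987545 -1.08458481] 0.002821976785801537 bottom rear 0.08811422772052926
```

Request:
carry_out(increments=[[[-0.002,-0.003,0.015,0,0,0],[-0.002,-0.003,0.028,0,0,0],[-0.002,-0.003,0.036,0,0,0],[-0.002,-0.003,0.04,0,0,0],[-0.002,-0.003,0.04,0,0,0]]])

```text
clock: 8.55
tcp_pos: [0.3818, -0.2987, 0.1301]
orientation: [-0.0, 0.653, 0.757, 0.001]
wrist_force: [0.3, -0.2, -1.8]
finger_gap: 0.0112
grip_force: 68.7
```

Request:
carry_out(increments=[[[0,0,0.002,0,0,0],[0,0,0.004,0,0,0],[0,0,0.004,0,0,0]]])

```text
clock: 8.93
tcp_pos: [0.3818, -0.2987, 0.1282]
orientation: [0.0, 0.653, 0.757, 0.001]
wrist_force: [1.1, 0.5, -2.7]
finger_gap: 0.0111
grip_force: 68.7
```

Request:
carry_out(increments=[[[0,0,0.002,0,0,0],[0,0,0.004,0,0,0],[0,0,0.004,0,0,0]]])

```text
clock: 9.3
tcp_pos: [0.382, -0.2987, 0.1277]
orientation: [0.001, 0.653, 0.757, 0.001]
wrist_force: [-2.9, 2.0, 9.8]
finger_gap: 0.0113
grip_force: 70.4
```

Contact is made. I relax slightly, open, and withdraw upward.

Request:
carry_out(increments=[[[0,0,-0.001,0,0,0],[0,0,-0.001,0,0,0]]], squeeze=20)

```text
clock: 9.55
tcp_pos: [0.382, -0.2987, 0.1277]
orientation: [0.001, 0.653, 0.757, 0.001]
wrist_force: [-1.4, 2.8, 6.9]
finger_gap: 0.011
grip_force: 69.8
```

Request:
carry_out(increments=[[[0,0,0,0,0,0],[0,0,0,0,0,0],[0,0,0,0,0,0],[0,0,0,0,0,0]]], jaw=0.45)

```text
clock: 10.05
tcp_pos: [0.3819, -0.2987, 0.1266]
orientation: [0.0, 0.653, 0.757, 0.001]
wrist_force: [-0.3, 0.5, 0.1]
finger_gap: 0.047
grip_force: 0.0
```

Request:
carry_out(increments=[[[0,0,-0.03,0,0,0],[0,0,-0.08,0,0,0],[0,0,-0.15,0,0,0],[0,0,-0.25,0,0,0],[0,0,-0.3,0,0,0]]])

```text
clock: 10.68
tcp_pos: [0.3822, -0.2997, 0.2807]
orientation: [0.003, 0.653, 0.757, 0.001]
wrist_force: [0.4, -1.5, 0.3]
finger_gap: 0.0472
grip_force: 0.0
```

Request:
carry_out(increments=[[[0,-0.1,0,0,0,0],[0,-0.1,0,0,0,0],[0,-0.1,0,0,0,0]]])

```text
clock: 11.05
tcp_pos: [0.3323, -0.3066, 0.2774]
orientation: [0.001, 0.653, 0.757, 0.001]
wrist_force: [0.5, -0.3, 0.5]
finger_gap: 0.047
grip_force: 0.0
```

Run:
```python
from h import *
s=env.get_state();print(s["clock"],s["tcp_pos"],s["wrist_force"],s["finger_gap"])
y=np.radians(8.45);h=np.array([np.cos(y),np.sin(y)]);l=np.array([-h[1],h[0]]);o=np.array([.446,-.290])
ims=[]
for n in ["scene","side"]:
    c=env.read_camera(n);P=cloud(c);ok=c["z_map"]>0;d=P[...,:2]-o;X=d@h;Y=d@l;Z=P[...,2]
    m=ok&(abs(X)<.12)&(abs(Y)<.08)&(Z>.100)&(Z<.16);print(n,m.sum(),np.percentile(np.c_[X,Y][m.ravel()] if 0 else np.stack([X[m],Y[m],Z[m]],1),[1,50,99],axis=0).round(4).tolist())
    f=c["frame"];ims.append(cv2.resize(f[200:350,90:270] if n=="scene" else f[120:240,300:444],(400,333),interpolation=cv2.INTER_CUBIC))
cv2.imwrite("pics/end.png",np.hstack(ims))
```

```text
11.05 [ 0.33230759 -0.30659003  0.27744417] [ 0.54507202 -0.30825496  0.50947293] 0.04697757405449882
scene 1733 [[-0.0706, -0.0522, 0.1002], [0.0349, -0.0016, 0.117], [0.0983, 0.0522, 0.1434]]
side 1076 [[-0.074, -0.0544, 0.1002], [0.0278, 0.0054, 0.1139], [0.0951, 0.0573, 0.1416]]
```

View pics/end.png

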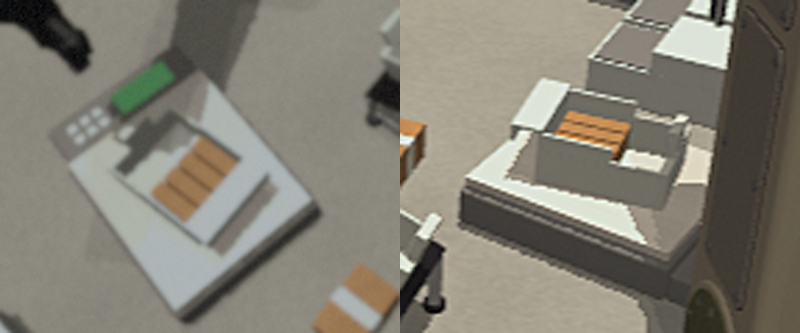

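The wide bin sits flat and centred on the plate to within about 3 mm (scene crop about (185,180)). The gripper is clear of it, and the part of the carton in view is off the scale.

```bash
python3 -c "
from workcell import env
print(env.hand_in())"
```

```text
the job is handed in; nothing more can be done
None
```

The wide bin was raised level while still hooked, lifted off the rail, and set down flat and released on the scale's plate, within about 3 mm of centre by camera. I handed the job in at about 11 s; no verdict came back.

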